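Hang the plug-pin gauge on the hook inside its cabinet

ROBOT

A 6-joint arm with a two-finger parallel gripper is mounted at the origin on the work surface. World frame = base frame: x ahead of the robot, y to its left, z up, the work surface at z = 0. Lengths are in m, angles in degrees, forces in N, time in s.
With the tool pointing down it reaches from about 0.325 to 0.85 m from the base axis. Payload 15.5 kg.
Tool frame: the origin (TCP) lies at the very end of the fingers, on their centre line; the grasp point (between the pads) lies arm.grip_depth behind it (arm.grip_depth is the distance from the TCP to the grasp point, in m); z points along the fingers, y is the line along which they close (so a half turn about z gives the same grasp; the last joint's range is limited). The gripper opens to 91 mm and grips with 3 to 60 N. Pads are 32 mm wide; open, the fingers measure 118 mm over their backs; the gripper's body (76 mm by 178 mm) begins 60 mm behind the grasp point.
Start: joints at [-75.946, 28.281, 77.091, -0, 74.628, -5.472], TCP at [0.209, -0.589, 0.214] pointing down, gripper open.
Joint ranges: [-166.48, 166.48], [-47.26, 123.95], [12.59, 153.08], [-70.14, 250.14], [6.76, 159.57], [-176.63, 176.63]. Speed limits (degrees/s): [108.29, 108.29, 147.25, 172.46, 172.46, 172.46].

INTERFACE

Orientations are given as a 3x3 rotation matrix whose columns are the frame's x, y, z axes.
In Python, from rig import arm gives the robot as it stands. Calls block until the motion is done:
- arm.move_to(position, orientation): joint-space move of the TCP to a pose.
- arm.move_l(position, orientation=None, feed=0.15): straight line of the TCP; orientation=None keeps the orientation; feed is the mean speed in m/s.
- arm.move_joints(angles): joint-space move.
- arm.grip(opening): finger opening in m; the grip force is fixed at half the most; returns when the fingers have stopped.
- arm.sleep(seconds).
- arm.solve_ik(position, orientation): joint angles nearest the present ones, or None.
- arm.snapshot(name): name is "side" or "top" or "wrist"; returns the picture (480x640x3 uint8, red, green, blue); there is no depth.
- arm.get_calibration(name): a dict with "intrinsics" (3x3 intrinsics, pixels), "k1" (the pictures are not rectified: a ray, as slopes to the right and down, at radius r is drawn at 1 + k1 r^2 times it, then the intrinsics apply), "cam_to_world" (4x4, takes a point from camera to world coordinates). Camera axes: x right, y down, z forward; pixel columns grow to the right and rows downward; lengths in m; the calibration is good to about 2 mm. A picture is of the moment at which its call begins: read the wrist's pose just before it. get_calibration takes no time and is no camera call; for the wrist camera it gives the pose at the moment of the call.
A pose or a line that the arm cannot do raises arm.Unreachable and nothing moves.
- arm.sign_off(): hands the job in; it is judged then, once.
Readings, each from a call of its own:
- arm.current_t(): time.
- arm.current_joint_positions(): joint angles.
- arm.current_dq(): joint speeds.
- arm.current_tau(): joint torques, N m.
- arm.current_ee_pos(): TCP position.
- arm.current_tool_rot(): TCP orientation.
- arm.current_force(): force on the tool from outside, world axes, zero at the start.
- arm.current_torque(): the same for the moment, N m.
- arm.current_width(): finger opening in m.
- arm.current_grasp_force(): force on a finger pad.
Only numpy, scipy, OpenCV 4.12 (cv2) and the standard library are available. Lean on these libraries where they do the work, as an engineer would, in place of code of your own. Each camera call takes 0.05 s, during which the arm holds its last target. There are 200 camera calls.

TASK

Draw the plug-pin gauge out of its stand by the handle, bring it over the small cabinet and take it down through the hatch in the cabinet's top without touching the hatch frame, and hang it by its eye on the hook inside: set it down on the bar just behind the upturned end first, then slide it along the bar until it is fully home against the boss, and let go. Nobody has noted how high the hook is set, so feel for it and go gently (never more than about 20 N on anything in the cabinet). Leave the two plugs and the screwdriver alone.

Things in the scene. Friction and masses are not known exactly. Their poses are not given: they have to be found in the camera images.
- cabinet: Small grey metal cabinet fixed to the table, 170 (its x) x 160 (its y) x 140 mm high. Origin: centre of its underside; z up; +x points roughly away from the robot. Open at +x; at -x the panel that carries the hook (inner face at x = -79 mm); side walls 6 mm thick, outer faces at y = +-80; floor 4 mm thick. The hook, clamped rigidly in the panel at y = 0, points to +x (see hook_mid).
- hook_mid (a point): Fixed cabinet point on the hook's line at the boss face (cabinet x = -45, y = 0, 100 mm up). From here toward +x runs a level 8 mm round bar, 61 mm long, its last 8 mm turned up to 10 mm above the bar's top; behind is the 22 mm boss. The hook's height is NOT measured: the bar's top lies from 12 mm below to 12 mm above this point.
- frame: White flat frame, 6 mm thick, that forms the cabinet's top around the hatch; its top face is 140 mm above the table. The hatch opening is 132 mm (cabinet x from -70 to 62 mm) by 76 mm (cabinet y +-38 mm). Origin: on the cabinet's vertical axis, 137 mm above the table; axes as the cabinet's. Nothing may touch it.
- hatch (a point): Centre of the hatch opening, at the level of the frame's top face (cabinet x = -4 mm, y = 0, 140 mm above the table).
- gauge: Flat gauge, 10 mm thick (x), 164 high, 0.28 kg +-20 %, upright in the stand. Origin: centre of lower edge; z up. Steel plate 54 mm wide (y), z 0 to 81, with dark pin slots and a rectangular eye through it along x: 24 mm wide, z 45 to 69, at y = 0. Above it a black plastic handle 24 mm wide, 10 thick, z 81 to 164. Both faces alike.
- gauge_eye (a point): On the gauge: middle of the upper edge of the eye (69 mm above the gauge's lower edge, in the middle of its thickness); this edge rests on the bar when the gauge hangs.
- gauge_grip (a point): On the gauge's handle, 149 mm above its lower edge, 15 mm below its top: where to take it, across its 10 mm thickness (along gauge x), so that the fingers stay above the hatch frame when the gauge hangs.
- stand: Wooden block fixed to the table, 50 (its x) x 90 (its y) x 33 mm high, origin at the centre of its underside, with a slot 25 mm deep, 13 x 57 mm, in its top; the gauge stands in it, its lower edge 8 mm above the table, axes as the stand's.
- plug_a: White mains plug with three brass pins up, 46 x 48 mm, 44 mm high, between cabinet and stand, nearer the robot; origin: centre of its underside. Leave alone.
- plug_b: The same kind of plug, between cabinet and stand, farther from the robot. Leave alone.
- driver: Screwdriver with a yellow handle, 190 mm long, lying at the far side of the table; leave alone.

How it is judged:
By the outcome, as a careful person would: the job done as asked, in the order asked, and still so for the second after the job is handed in, with the robot touching nothing.
It also fails if it takes over 67 s, if anything falls off the work surface, if the arm or the gripper's body presses on something with over 40 N, if the wrist force passes 120 N, or if a joint passes its speed limit or range.

## Working session

There is one attempt and no reset: what is moved stays moved. The work goes in short steps, each a Python script; the robot and the scene stay as the last script left them, time stands still between calls to the robot, and variables do not carry over. Pictures are saved under pics/ and viewed, at most 10 in all, crops included, and the job is handed in when it is done.

```bash
mkdir -p pics; ls; python3 - <<'E'
from rig import arm
import cv2
for n in("top","side"):
    im=arm.snapshot(n); cv2.imwrite(f"pics/{n}0.png",im[:,:,::-1])
    c=arm.get_calibration(n); print(n,c)
print(arm.current_t(),arm.grip_depth,arm.current_force())
E
```

```text
pics
top {'intrinsics': array([[558.42398401,   0.        , 317.7483231 ],
       [  0.        , 558.42398401, 239.46678374],
       [  0.        ,   0.        ,   1.        ]]), 'k1': -0.014932432923726131, 'cam_to_world': array([[ 0.00222176, -0.98699043,  0.16076363,  0.44456836],
       [-0.99946576,  0.00305043,  0.03254046,  0.00308895],
       [-0.03260752, -0.16075004, -0.98645637,  0.92228678],
       [ 0.        ,  0.        ,  0.        ,  1.        ]])}
side {'intrinsics': array([[463.96079672,   0.        , 323.31425859],
       [  0.        , 463.96079672, 234.36603691],
       [  0.        ,   0.        ,   1.        ]]), 'k1': -0.0779675368093321, 'cam_to_world': array([[-0.99075751, -0.07164604,  0.11517987,  0.46260726],
       [-0.13510596,  0.59684931, -0.7908965 ,  0.61357986],
       [-0.01208042, -0.79914814, -0.60101275,  0.54642979],
       [ 0.        ,  0.        ,  0.        ,  1.        ]])}
0.1 0.0188 [-0.23637034  0.46832074  0.63908333]
```

View pics/top0.png

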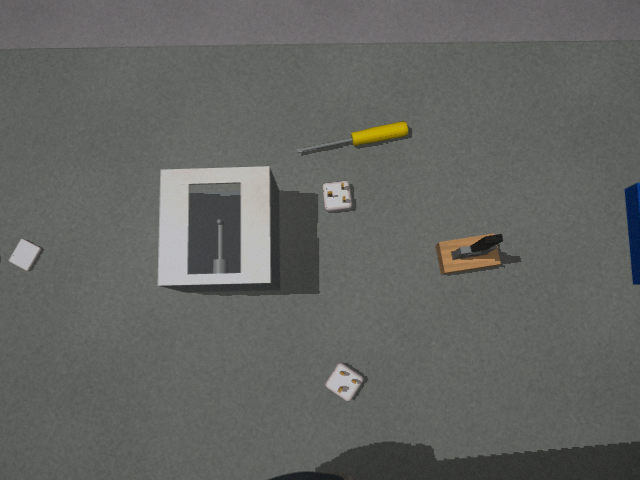

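View pics/side0.png

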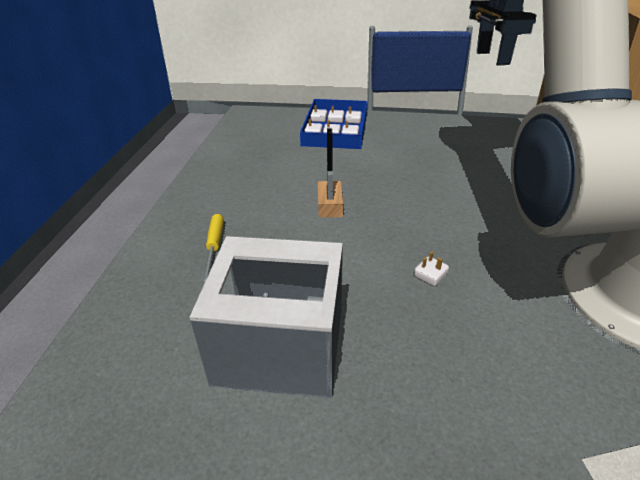

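The top view shows the cabinet's white frame at about (160-270,168-285) and the hatch at (189-241,184-274), with the hook pointing up in the image (+x). The stand and gauge are at about (470,255), and the plugs at (338,196) and (345,381). The side view shows the same scene; the gauge is upright at (330,170).

```bash
cat > h.py <<'E'
from rig import arm
import numpy as np, cv2
def rays(cal,px):
    u=cv2.undistortPoints(np.array(px,float).reshape(-1,1,2),cal["intrinsics"],np.array([cal["k1"],0,0,0.]))[:,0]
    T=cal["cam_to_world"]; d=np.c_[u,np.ones(len(u))]@T[:3,:3].T
    return T[:3,3],d
def plane(cal,px,z):
    o,d=rays(cal,px); return o+d*((z-o[2])/d[:,2])[:,None]
def proj(cal,P):
    T=np.linalg.inv(cal["cam_to_world"]); P=np.atleast_2d(P)@T[:3,:3].T+T[:3,3]
    return cv2.projectPoints(P.reshape(-1,1,3),np.zeros(3),np.zeros(3),cal["intrinsics"],np.array([cal["k1"],0,0,0.]))[0][:,0]
def tri(c1,p1,c2,p2):
    o1,d1=rays(c1,[p1]);o2,d2=rays(c2,[p2]);d1=d1[0];d2=d2[0]
    s=np.linalg.lstsq(np.c_[d1,-d2],o2-o1,rcond=None)[0]
    a=o1+s[0]*d1;b=o2+s[1]*d2; return (a+b)/2,np.linalg.norm(a-b)
def quad(c):
    return cv2.boxPoints(cv2.minAreaRect(c))
E
cat > a.py <<'E'
from h import *
im=cv2.imread("pics/top0.png"); cal=arm.get_calibration("top")
hsv=cv2.cvtColor(im,cv2.COLOR_BGR2HSV)
m=((hsv[...,2]>150)&(hsv[...,1]<50)).astype(np.uint8)
m[:100]=0
cs,hi=cv2.findContours(m,cv2.RETR_CCOMP,cv2.CHAIN_APPROX_NONE)
i=max([k for k in range(len(cs)) if hi[0,k,3]<0],key=lambda k:cv2.contourArea(cs[k]))
inn=max([k for k in range(len(cs)) if hi[0,k,3]==i],key=lambda k:cv2.contourArea(cs[k]))
for n,c in(("outer",cs[i]),("hatch",cs[inn])):
    e=cv2.approxPolyDP(c,6,True)[:,0]; 
    P=plane(cal,e,.140); print(n,e.tolist(),P.round(4).tolist(),P.mean(0).round(4),np.linalg.norm(np.diff(P,axis=0,append=P[:1]),axis=1).round(4))
w=cv2.inRange(hsv,(5,80,60),(20,255,255)); w[:,:420]=0;w[:,520:]=0
k=cv2.inRange(hsv,(0,0,0),(180,255,45)); k[:,:430]=0;k[:,520:]=0;k[:220]=0;k[275:]=0
for n,mm,z in(("stand",w,.033),("handle",k,.172)):
    c=max(cv2.findContours(mm,cv2.RETR_EXTERNAL,cv2.CHAIN_APPROX_NONE)[0],key=cv2.contourArea)
    q=quad(c);P=plane(cal,q,z);print(n,q.round(1).tolist(),P.round(4).tolist(),P.mean(0))
c=arm.get_calibration("wrist")["cam_to_world"];R=arm.current_tool_rot();p=arm.current_ee_pos()
print(np.round(R,3),p,"cam in tool",(R.T@(c[:3,3]-p)).round(3),(R.T@c[:3,:3]).round(3),arm.get_calibration("wrist")["intrinsics"][0])
E
python3 a.py
```

```text
outer [[268, 166], [161, 170], [158, 285], [269, 282]] [[0.6807, 0.1016, 0.14], [0.6759, 0.259, 0.14], [0.5074, 0.2552, 0.14], [0.5116, 0.0974, 0.14]] [0.5939 0.1783 0.14  ] [0.1574 0.1686 0.1578 0.1691]
hatch [[239, 181], [241, 272], [188, 275], [188, 184]] [[0.6584, 0.1435, 0.14], [0.5258, 0.1373, 0.14], [0.5216, 0.2128, 0.14], [0.6545, 0.2181, 0.14]] [0.5901 0.1779 0.14  ] [0.1328 0.0756 0.133  0.0747]
stand [[434.8999938964844, 242.0], [495.5, 232.39999389648438], [500.6000061035156, 264.70001220703125], [440.0, 274.29998779296875]] [[0.5848, -0.1555, 0.033], [0.6, -0.2527, 0.033], [0.548, -0.2582, 0.033], [0.5329, -0.1619, 0.033]] [ 0.56642499 -0.20706378  0.033     ]
handle [[468.5, 245.60000610351562], [498.29998779296875, 229.10000610351562], [504.1000061035156, 239.60000610351562], [474.3999938964844, 256.1000061035156]] [[0.5579, -0.1757, 0.172], [0.5803, -0.2166, 0.172], [0.5659, -0.2238, 0.172], [0.5435, -0.183, 0.172]] [ 0.56189603 -0.19977338  0.172     ]
[[ 0.943  0.334 -0.   ]
 [ 0.334 -0.943  0.001]
 [ 0.    -0.001 -1.   ]] [ 0.20880434 -0.58874258  0.21341098] cam in tool [ 0.082  0.    -0.171] [[ 0.    -0.957 -0.289]
 [ 1.     0.001 -0.   ]
 [ 0.001 -0.289  0.957]] [378.67037938   0.         317.71635811]
```

```bash
cat >> h.py <<'E'
def tool(yaw,s=1):
    a=np.radians(yaw); y=s*np.array([np.cos(a),np.sin(a),0]); z=np.array([0,0,-1.])
    return np.c_[np.cross(y,z),y,z]
E
python3 - <<'E'
from h import *
for s in(1,-1):
    for P,y in(((.565,-.207,.31),9),((.57,.178,.17),2)):
        q=arm.solve_ik(np.array(P),tool(y,s)); print(s,None if q is None else np.round(q,1))
s=1 if arm.solve_ik(np.array((.57,.178,.3)),tool(2,1)) is not None else -1
arm.move_to(np.array([.565,-.207,.31]),tool(9,s))
c=arm.get_calibration("wrist"); im=arm.snapshot("wrist")[:,:,::-1].copy()
np.savez("w1",**c); cv2.imwrite("pics/w1.png",im); print(s,arm.current_t())
E
```

```text
1 [-25.8  22.1  72.3  -0.   85.6 -34.8]
1 [11.6 28.6 84.2 -0.  67.2  9.6]
-1 [-25.8  22.1  72.3  -0.   85.6 145.2]
-1 [  11.6   28.6   84.2   -0.    67.2 -170.4]
1 2.0667
```

View pics/w1.png

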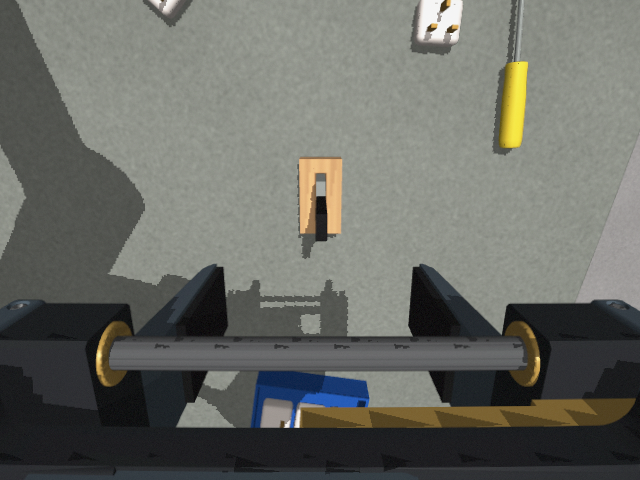

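The wrist view shows the stand top at (300-341,157-234), aligned with the image axes. The black handle is at (316-327,195-241), with the far edge of its top at row 241.

```bash
python3 - <<'E'
from h import *
c=dict(np.load("w1.npz")); im=cv2.imread("pics/w1.png"); hsv=cv2.cvtColor(im,cv2.COLOR_BGR2HSV)
w=cv2.inRange(hsv,(5,60,60),(22,255,255)); w[260:]=0
cc=max(cv2.findContours(w,cv2.RETR_EXTERNAL,cv2.CHAIN_APPROX_NONE)[0],key=cv2.contourArea)
q=quad(cc); P=plane(c,q,.033); print(q.round(1).tolist(),P.round(4).tolist(),np.linalg.norm(np.diff(P,axis=0),axis=1))
k=(hsv[...,2]<40).astype(np.uint8); k[250:]=0;k[:,:300]=0;k[:,345:]=0;k[:185]=0
for r in range(200,244,4):
    x=np.flatnonzero(k[r]); print(r,x.min() if len(x) else None,x.max() if len(x) else None,len(x))
e=plane(c,[[321.5,240.5]],.172); print("handle -y edge",e)
E
```

```text
[[299.0, 233.0], [299.0, 157.0], [341.0, 157.0], [341.0, 233.0]] [[0.5495, -0.2583, 0.033], [0.5365, -0.1672, 0.033], [0.5847, -0.1596, 0.033], [0.6006, -0.2503, 0.033]] [0.09198409 0.04884228 0.091984  ]
200 317 325 9
204 317 325 9
208 316 325 10
212 316 326 11
216 316 326 10
220 317 326 10
224 317 326 10
228 317 326 10
232 317 326 10
236 316 326 11
240 316 326 11
handle -y edge [[ 0.57037382 -0.22123839  0.172     ]]
```

```bash
python3 - <<'E'
from h import *
R=tool(9); p=np.array([.568,-.209,.1382])
arm.move_to(p+[0,0,.06],R); arm.move_l(p,R,feed=.1)
print("F0",arm.current_force().round(2),arm.current_torque().round(2))
arm.grip(0.0); print(arm.current_width(),arm.current_grasp_force(),arm.current_force().round(2))
arm.move_l(p+[0,0,.03],R,feed=.08); print(arm.current_force().round(2))
arm.move_l(p+[0,0,.16],R,feed=.2); arm.sleep(.2)
print(arm.current_width(),arm.current_force().round(2),arm.current_torque().round(2),arm.current_ee_pos(),arm.current_t())
c=arm.get_calibration("wrist"); im=arm.snapshot("wrist")[:,:,::-1]; cv2.imwrite("pics/w2.png",im)
cv2.imwrite("pics/s2.png",arm.snapshot("side")[:,:,::-1]) 
E
```

```text
F0 [ 0.14 -0.15  0.43] [ 0.01 -0.1  -0.02]
0.009863639121450177 29.999390244483948 [-0.37  0.    0.87]
[-0.22  0.32 -3.3 ]
0.009798890673663609 [ 0.2  -0.41 -3.2 ] [ 0.02 -0.1   0.01] [ 0.56755368 -0.20880107  0.29690211] 6.075
```

View pics/s2.png

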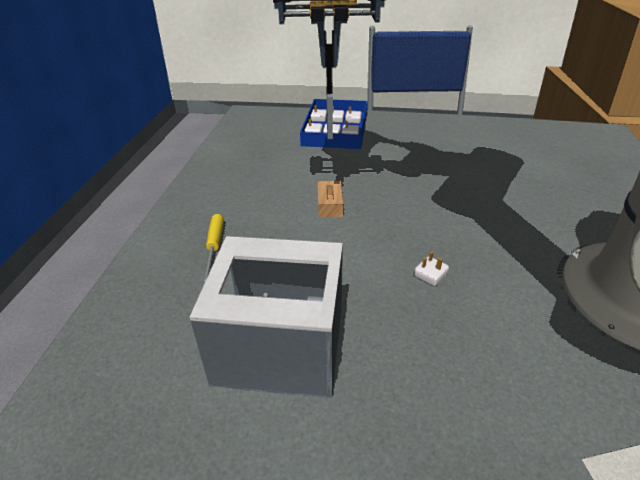

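The gauge is out of its stand, upright in the gripper at about (330,90). The slot is empty and the hatch is clear of the gripper.

```bash
python3 - <<'E'
from h import *
R=tool(2)
arm.move_l(np.array([.575,.07,.34]),R,feed=.25); arm.sleep(.2)
c=arm.get_calibration("wrist"); im=arm.snapshot("wrist")[:,:,::-1].copy(); np.savez("w3",**c)
cv2.imwrite("pics/w3.png",im); print(arm.current_t(),arm.current_ee_pos())
E
```

```text
7.7 [0.57502035 0.0693155  0.33990818]
```

View pics/w3.png

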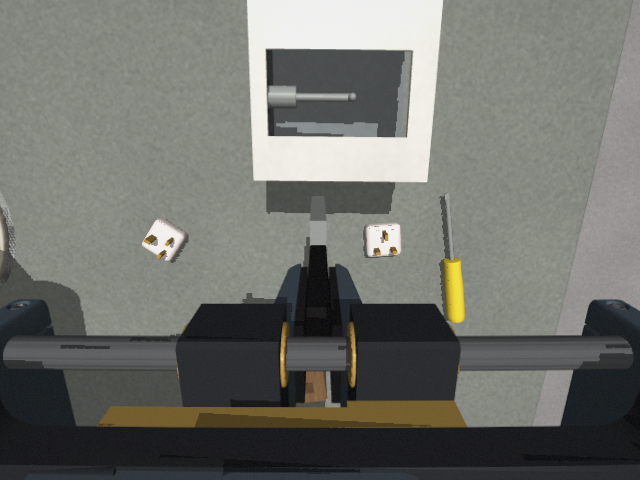

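The wrist view shows the hatch at (266-411,49-137), the boss at (268-297,96), the bar running to its upturned end at (352,97), and the gauge plate in the grip at (318,220).

```bash
python3 - <<'E'
from h import *
c=dict(np.load("w3.npz")); im=cv2.imread("pics/w3.png"); hsv=cv2.cvtColor(im,cv2.COLOR_BGR2HSV)
m=((hsv[...,2]>150)&(hsv[...,1]<50)).astype(np.uint8)
cs,hi=cv2.findContours(m,cv2.RETR_CCOMP,cv2.CHAIN_APPROX_NONE)
inn=max([k for k in range(len(cs)) if hi[0,k,3]>=0],key=lambda k:cv2.contourArea(cs[k]))
e=cv2.approxPolyDP(cs[inn],5,True)[:,0];P=plane(c,e,.140)
print(e.tolist(),P.round(4).tolist(),np.linalg.norm(np.diff(P,axis=0,append=P[:1]),axis=1).round(4),P.mean(0))
# bar line in both pictures: bright pixels on dark interior
ct=arm.get_calibration("top"); t=cv2.cvtColor(cv2.imread("pics/top0.png"),cv2.COLOR_BGR2GRAY).astype(int); g=cv2.cvtColor(im,cv2.COLOR_BGR2GRAY).astype(int)
print("top rows"); 
for r in(216,220,224,230,240,250,256,258,260,262,266): print(r,t[r,210:232].tolist())
print("wrist cols")
for x in(290,294,297,300,310,325,340,346,350,354,358): print(x,g[84:110,x].tolist())
E
```

```text
[[265, 49], [412, 50], [407, 136], [268, 136]] [[0.5232, 0.2136, 0.14], [0.6549, 0.2174, 0.14], [0.6577, 0.1426, 0.14], [0.5258, 0.138, 0.14]] [0.1317 0.0748 0.132  0.0756] [0.5904026  0.17791819 0.14      ]
top rows
216 [68, 71, 69, 71, 69, 71, 71, 72, 69, 70, 68, 68, 66, 68, 68, 68, 67, 67, 69, 71, 68, 66]
220 [70, 66, 68, 69, 67, 68, 70, 110, 122, 111, 94, 71, 69, 72, 72, 66, 66, 68, 68, 69, 66, 64]
224 [67, 67, 69, 69, 69, 67, 68, 62, 84, 84, 75, 66, 64, 65, 64, 66, 68, 70, 66, 70, 67, 69]
230 [63, 68, 67, 67, 66, 71, 67, 71, 107, 133, 125, 101, 80, 66, 65, 65, 67, 67, 69, 69, 67, 67]
240 [67, 66, 68, 67, 68, 66, 68, 73, 111, 136, 125, 99, 79, 68, 68, 66, 67, 67, 68, 65, 66, 67]
250 [67, 65, 70, 67, 66, 66, 69, 72, 107, 136, 121, 100, 76, 66, 67, 70, 68, 64, 65, 66, 65, 68]
256 [66, 67, 67, 66, 66, 68, 70, 69, 107, 137, 123, 100, 71, 62, 68, 68, 68, 69, 67, 71, 70, 68]
258 [69, 68, 68, 68, 69, 72, 70, 73, 112, 140, 123, 97, 76, 66, 66, 71, 67, 70, 70, 66, 69, 64]
260 [65, 68, 67, 96, 111, 118, 127, 137, 139, 127, 117, 111, 104, 95, 85, 74, 68, 62, 64, 70, 67, 67]
262 [69, 63, 65,
[... 788 characters left out ...]
, 78, 76, 75]
325 [77, 79, 78, 78, 79, 77, 77, 77, 79, 121, 159, 174, 183, 168, 140, 116, 83, 71, 79, 77, 78, 79, 77, 78, 79, 78]
340 [75, 76, 77, 77, 78, 76, 75, 77, 78, 120, 158, 174, 184, 175, 146, 118, 91, 70, 74, 77, 79, 78, 78, 77, 76, 77]
346 [77, 77, 78, 79, 78, 74, 76, 77, 79, 116, 157, 170, 184, 178, 147, 122, 93, 74, 75, 77, 77, 78, 80, 78, 78, 78]
350 [76, 77, 75, 78, 78, 79, 76, 77, 77, 110, 140, 139, 139, 126, 111, 83, 60, 64, 75, 78, 78, 78, 75, 77, 76, 77]
354 [78, 78, 79, 78, 77, 79, 79, 75, 83, 120, 154, 158, 155, 145, 125, 94, 72, 75, 78, 75, 75, 77, 79, 78, 77, 78]
358 [79, 81, 79, 77, 77, 77, 76, 76, 75, 76, 75, 74, 77, 78, 75, 76, 75, 76, 76, 76, 77, 78, 76, 78, 77, 76]
```

```bash
python3 - <<'E'
from h import *
c=dict(np.load("w3.npz")); ct=arm.get_calibration("top")
for a,b in(((220,258.7),(296.3,96.3)),((220,259),(296.3,96.8))):
    P,d=tri(ct,a,c,b); print("bar axis at boss face",P.round(4),"miss",d.round(4))
a=np.radians(2);R2=np.array([[np.cos(a),-np.sin(a)],[np.sin(a),np.cos(a)]])
H=np.array([.5903,.1779]); print("hook_mid pred",H+R2@[-41,0]/np.float64(1000) if 0 else H+R2@np.array([-.041,0]))
E
```

```text
bar axis at boss face [0.5499 0.1768 0.0985] miss 0.0007
bar axis at boss face [0.5497 0.1766 0.0982] miss 0.0001
hook_mid pred [0.54932498 0.17646912]
```

```bash
cat >> h.py <<'E'
YAW=2.; _a=np.radians(YAW); R2=np.array([[np.cos(_a),-np.sin(_a)],[np.sin(_a),np.cos(_a)]]); H=np.array([.5903,.1779]); RT=tool(YAW)
def W(x,y,z): return np.r_[H+R2@np.array([x+.004,y]),z]
def C(p): return np.r_[R2.T@(np.asarray(p)[:2]-H)-[.004,0],p[2]]
def F(n=5):
    f=np.mean([arm.current_force() for _ in range(n)],0); return np.r_[R2.T@f[:2],f[2]]
def feel(axis,step,lim,thr,x,y,z,f0,feed=.02):
    q=np.array([x,y,z]); n=0
    while n<lim:
        q[axis]+=step; n+=1; arm.move_l(W(*q),RT,feed=feed); f=F()-f0
        if abs(f[axis])>thr: break
    return q,f,n
E
python3 - <<'E'
from h import *
arm.move_l(W(-.02,0,.34),RT,feed=.2)
arm.move_l(W(-.02,0,.25),RT,feed=.08); arm.sleep(.3)
f0=F(20); np.save("f0",f0); t=arm.current_t(); print(f0.round(2),C(arm.current_ee_pos()).round(4))
q,f,n=feel(2,-.001,26,2.0,-.02,0,.25,f0)
print(q,f.round(2),n,C(arm.current_ee_pos()).round(4),t,arm.current_t(),arm.current_torque().round(2))
E
```

```text
[-0.47  0.61 -2.7 ] [-0.0199  0.      0.2502]
[-0.02   0.     0.229] [-0.8  -0.28  7.76] 21 [-0.0198  0.      0.2296] 9.9583 15.2083 [-0.13  0.43 -0.03]
```

```bash
python3 - <<'E'
from h import *
f0=np.load("f0.npy"); zt=.2298-.069+.013
arm.move_l(W(-.02,0,.25),RT,feed=.06); print("off",(F()-f0).round(2))
arm.move_l(W(.034,0,.25),RT,feed=.1)
arm.move_l(W(.034,0,zt),RT,feed=.08); arm.sleep(.1); print((F()-f0).round(2),C(arm.current_ee_pos()).round(4))
q,f,n=feel(0,-.005,7,3.,.034,0,zt,f0,feed=.03)
print(q,n,f.round(2),C(arm.current_ee_pos()).round(4),arm.current_t())
cv2.imwrite("pics/s4.png",arm.snapshot("side")[150:400,150:450,::-1].repeat(2,0).repeat(2,1))
E
```

```text
off [ 0.56 -0.54 -0.81]
[ 1.47 -0.52 -0.38] [3.430e-02 1.000e-04 1.744e-01]
[-0.001   0.      0.1738] 7 [-0.45 -1.28 -1.15] [-0.0012  0.      0.1739] 19.8167
```

View pics/s4.png

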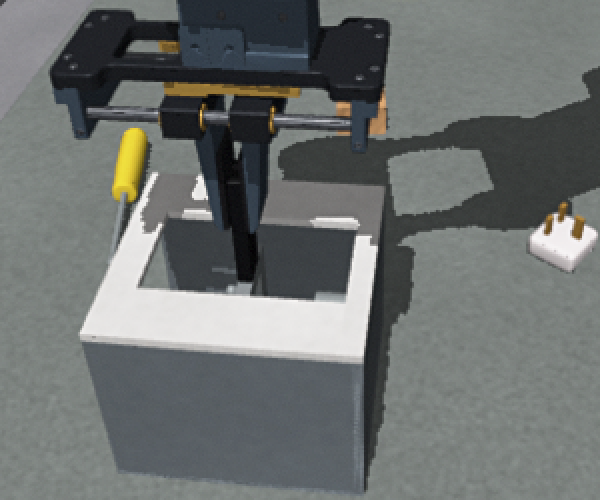

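The gauge is in the hatch, clear of the frame, with the upturned end visible beside the plate at about (225,270). Next I lower it onto the bar.

```bash
python3 - <<'E'
from h import *
f0=np.load("f0.npy")
arm.move_l(W(-.001,0,.1645),RT,feed=.03); arm.sleep(.1); f0=F(15); print(f0.round(2))
q,f,n=feel(2,-.0006,16,2.2,-.001,0,.1645,f0,feed=.02)
np.save("q",q); np.save("f1",f0)
print(q,n,f.round(2),C(arm.current_ee_pos()).round(4),arm.current_t(),arm.current_torque().round(2))
E
```

```text
[-0.37 -0.38 -3.44]
[-0.001   0.      0.1603] 7 [-0.23  0.38  7.87] [-0.0009 -0.      0.1606] 22.175 [-0.07  0.28  0.04]
```

```bash
python3 - <<'E'
from h import *
f0=np.load("f1.npy"); x,z=-.001,.1605; log=[]
fr=None
while x>-.046:
    x-= .004 if x>-.034 else .0007
    arm.move_l(W(x,0,z),RT,feed=.02); f=F()-f0; p=C(arm.current_ee_pos()); log.append(np.r_[x*1e3,p[0]*1e3,z*1e3,f])
    if abs(f[0])>12: print("hard");break
    if x<-.034 and f[0]-fr>3.5: break
    if x>=-.035: fr=f[0]
    if f[2]>8: z-=-.0003
    elif f[2]<1.5: z-=.0003
print(np.round(log,2)); print(arm.current_t(),arm.current_width()); np.save("q",[x,0,z])
E
```

```text
[[ -5.    -5.01 160.5    1.14   0.31   5.9 ]
 [ -9.    -9.07 160.5    1.36   0.38   7.34]
 [-13.   -13.2  160.5    1.43   0.86   8.25]
 [-17.   -17.57 160.8    0.79   0.77   5.35]
 [-21.   -21.41 160.8    0.19  -0.29   5.67]
 [-25.   -25.41 160.8    0.29   0.47   4.5 ]
 [-29.   -29.4  160.8   -0.73   0.19   3.3 ]
 [-33.   -33.35 160.8   -0.39   0.64   2.09]
 [-37.   -37.34 160.8   -0.98   0.47   2.39]
 [-37.7  -37.7  160.8   -0.25   1.21   2.24]
 [-38.4  -38.39 160.8    1.8    0.74   1.11]
 [-39.1  -38.8  160.5    2.24   0.48   3.8 ]
 [-39.8  -39.65 160.5    1.93   0.5    3.89]
 [-40.5  -40.39 160.5    3.68   0.86   5.09]]
26.575 0.009987083805258836
```

```bash
python3 - <<'E'
from h import *
f0=np.load("f1.npy"); x,_,z=np.load("q.npy")
for i in range(6):
    x-=.0005; arm.move_l(W(x,0,z),RT,feed=.02); f=F()-f0; p=C(arm.current_ee_pos()); print(round(x*1e3,1),(p*1e3).round(2),f.round(2))
    if f[0]>7: break
np.save("q",[x,0,z]); print(arm.current_t(),arm.current_torque().round(2))
cv2.imwrite("pics/s5.png",arm.snapshot("side")[180:380,170:370,::-1].repeat(3,0).repeat(3,1))
E
```

```text
-41.0 [-4.0570e+01  2.0000e-02  1.6065e+02] [4.84 0.06 4.39]
-41.5 [-4.0740e+01  5.0000e-02  1.6067e+02] [ 7.13 -0.22  4.23]
27.075 [ 0.03 -1.88 -0.11]
```

View pics/s5.png

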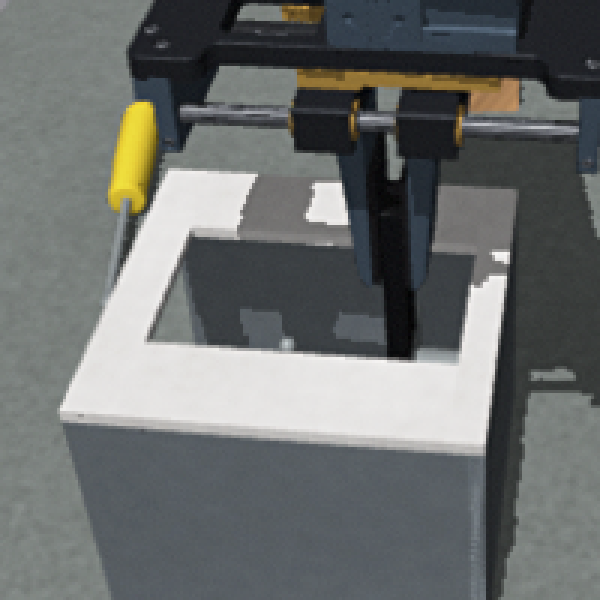

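It stops firmly at the boss, about 5.7 mm short of the commanded stop's zero-force point, at cabinet x ≈ -40 as predicted. I'll ease the push, then release.

```bash
python3 - <<'E'
from h import *
f0=np.load("f1.npy"); x,_,z=np.load("q.npy")
x+=.0006; z+=.0003; arm.move_l(W(x,0,z),RT,feed=.02); arm.sleep(.1); print((F()-f0).round(2),C(arm.current_ee_pos()).round(4))
arm.grip(.03); arm.sleep(.5); print(arm.current_width(),F().round(2),arm.current_t())
cv2.imwrite("pics/s6.png",arm.snapshot("side")[180:380,170:370,::-1].repeat(3,0).repeat(3,1))
E
```

```text
[5.55 1.33 3.33] [-0.0406  0.      0.1607]
0.030170457648443977 [ 0.85 -0.16  0.25] 28.4833
```

View pics/s6.png

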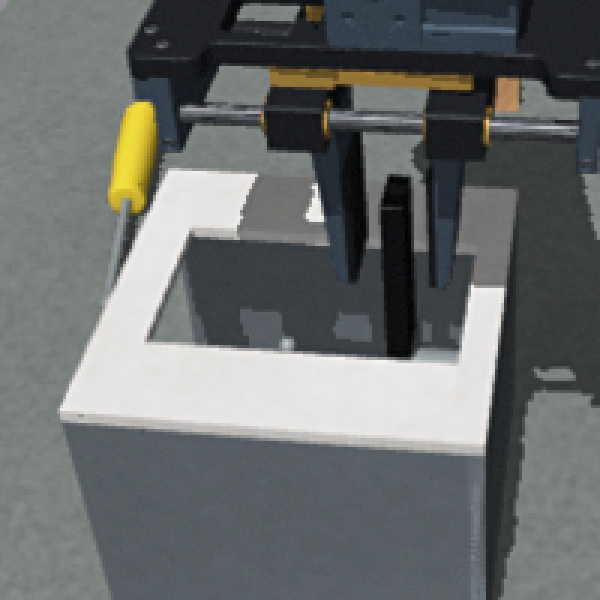

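The gauge hangs free and upright at (398,270), with both fingers clear. I'll retreat and check that it sits against the boss.

```bash
python3 - <<'E'
from h import *
x,_,z=np.load("q.npy")
arm.move_l(W(x+.0006,0,.21),RT,feed=.05); arm.move_l(W(x,0,.30),RT,feed=.15)
arm.move_l(W(-.025,-.06,.33),RT,feed=.2); arm.sleep(.2)
c=arm.get_calibration("wrist"); im=arm.snapshot("wrist")[:,:,::-1].copy(); np.savez("w7",**c); cv2.imwrite("pics/w7.png",im)
print(arm.current_t(),F().round(2)); P=np.array([W(-.045,0,.1),W(-.035,0,.1),W(-.045,.011,.096),W(-.035,.027,.11),W(-.035,-.012,.172),W(-.045,-.012,.172)]); uv=proj(c,P); print(uv.round(0).tolist())
u,v=uv[0].astype(int); v=max(v,75);u=max(u,100)
cv2.imwrite("pics/w7c.png",cv2.resize(im[v-75:v+75,u-100:u+100],None,fx=4,fy=4)); print(u-100,v-75)
E
```

```text
31.1583 [ 0.19 -0.7   0.02]
[[299.0, 146.0], [308.0, 146.0], [299.0, 135.0], [308.0, 119.0], [306.0, 165.0], [295.0, 165.0]]
198 71
```

View pics/w7c.png

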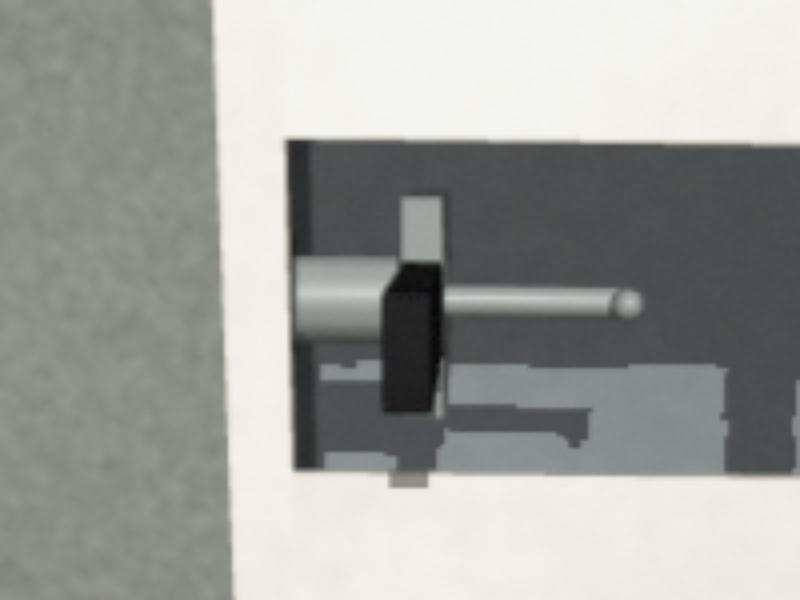

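The boss's edge meets the plate with no gap at crop (400,262), the gauge hangs straight across the bar, and the upturned end is free at (628,303). It is fully home, so I'll hand it in.

```bash
python3 -c "
from h import *
print(arm.sign_off(),arm.current_t())"
```

```text
the job is handed in; nothing more can be done
the job is handed in; nothing more can be done
```

The gauge hangs by its eye on the hook, fully home against the boss, and I let go and handed the job in at about 31 s; the highest force I read in the cabinet was about 8 N, and nothing I saw or felt suggested the frame was touched.

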